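Uncover the press's terminal box

ROBOT

A 7-joint arm with a two-finger parallel gripper is mounted at the origin on the work surface. World frame = base frame: x ahead of the robot, y to its left, z up, the work surface at z = 0. Lengths are in m, angles in rad, forces in N, time in s.
With the tool pointing down it reaches from about 0.4 to 0.9 m from the base axis. Payload 5.6 kg.
Tool frame: the origin (TCP) lies midway between the tips of the shut fingers; the grasp point (between the pads) lies 19 mm behind it; y points along the fingers, z is the direction in which the jaws open and shut, and the axes are right-handed (so a half turn about y gives the same grasp; the last joint's range is limited). The gripper opens to 92 mm and grips with 3 to 60 N. Pads are 20 mm wide; open, the fingers measure 128 mm over their backs; the gripper's body (75 mm by 189 mm) begins 69 mm behind the grasp point.
Start: joints at [-1.366, 0.468, -0.012, 1.603, 0.006, 1.071, -0.056], TCP at [0.159, 0.63, 0.215] pointing down, gripper open.
Joint ranges: [-2.53, 2.53], [-0.31, 2.02], [-1.57, 1.55], [0.28, 2.44], [-1.29, 4.43], [0.15, 1.84], [-2.92, 2.92]. Speed limits (rad/s): [2.57, 2.57, 3.14, 3.14, 3.14, 3.14, 3.14].

INTERFACE

Orientations are given as a 3x3 rotation matrix whose columns are the frame's x, y, z axes.
In Python, from station import env, effector, solver, viewer, workorder, search_frame, tip_of gives the robot as it stands. Calls block until the motion is done:
- env.reach(position, orientation): joint-space move of the TCP to a pose.
- env.movel(position, frame=None, rate=0.15): straight line of the TCP; frame=None keeps the orientation; rate is the mean speed in m/s.
- env.goto_joints(angles): joint-space move.
- effector.release() and effector.grasp(squeeze=None): open the fingers fully, or close them until they stop; squeeze is the grip in N (None keeps the last).
- env.pause(seconds).
- solver.inverse_kinematics(position, orientation): joint angles nearest the present ones, or None.
- env.sense(): the state.
- viewer.read_camera(name): name is "scene" or "side" or "wrist"; returns (picture, depth): 480x640x3 uint8, red, green, blue; 480x640 float32, m along the optical axis (not along the pixel's ray), 0 where there is no reading.
- viewer.camera_info(name): a dict with "intrinsics" (3x3 intrinsics, pixels), "dist_coeffs" ([k1, k2, p1, p2, k3] as OpenCV has them; the pictures are not rectified), "eye" and "rotation" of the camera in the world; the wrist camera has in their place "T_tool_cam" (4x4, takes a point from camera to tool coordinates, whose origin is the TCP and whose axes are the tool frame's). Camera axes: x right, y up, looking along -z (the intrinsics and any distortion apply to the point x, -y, -z); pixel columns grow to the right and rows downward; lengths in m; the calibration is good to about 2 mm. A picture is of the moment at which its call begins: read the wrist's pose just before it. camera_info takes no time and is no camera call.
A pose or a line that the arm cannot do raises env.PlanningError and nothing moves.
- workorder.finish_job(): hands the job in, once; it reports no verdict.
Trained networks look in the newest picture that a camera, given by its name, has taken for a name from the list of things; names that differ only in an ending like _2 or _b are one class to them, and where a whole thing is asked for, a point or a joint stands for the part that bears it (a point fixed in the world has none). Each returns a list of dicts, best first, with "score" (0 to 1); they miss things now and then, are a little off and sometimes report something else, mostly with a low value. They report only what shows in the picture. A call takes as long as a camera call. They do not tell look-alikes from the thing itself.
- search_frame(camera, name): "at" ([x, y, z] in m, in world coordinates, good to about 4 mm: the middle of the surface that is visible of it).
- tip_of(camera, name): "at" ([x, y, z] in m, in world coordinates, good to about 4 mm: a listed point, or the origin of a listed thing).
The state is a dict: "t": time; "joint_positions": joint angles; "joint_velocities": joint speeds; "tau": joint torques, N m; "ee_pos": TCP position; "tcp_rot": TCP orientation; "wrist_force": force on the tool from outside, world axes, zero at the start; "moment": the same for the moment, N m; "gripper_width": finger opening in m.
Only numpy, scipy, OpenCV 4.12 (cv2) and the standard library are available. Lean on these libraries where they do the work, as an engineer would, in place of code of your own. Each camera call takes 0.05 s, during which the arm holds its last target.

TASK

Open the terminal box on the bench: press the orange snap tab all the way down, then push the released white cover by its black rib along the rails, off its seat and onto the parking ledge, so that the terminal opening is completely uncovered. Work with the fingertips: do not lift or tip the cover, leave it lying flat on the ledge, and do not disturb the reel, the jar or the wooden block.

Things in the scene. Friction and masses are not known exactly. Their poses are not given: they have to be found in the camera images.
- terminal_box: green steel box fixed to the bench, spanning x -60..60, y -85..195 mm in its frame, deck at z=50. Origin on the bench under the seat's centre; z up, +y = the way the cover slides off. The cover starts at x=0, y=0 on the deck, over an opening x -36..36, y -45..45 with terminals in it. A boss x -104..-60, y 40..84, top z=42, carries the tab.
- ledge_mid (a point): middle of the flat parking ledge, on its surface: box x=0, y=128, z=50 mm. The ledge runs from y=68 to an end stop 7 mm high at y=187; against that stop the cover's centre is at y=132
- tab (a joint): travel of the snap tab, m: 0 = up (catch 6 mm above the deck across the cover's path at box y 57.5..66.5, cover blocked), 0.009 = fully down (catch 3 mm below the deck, cover free). Starts at 0 to 0.001. Pressing straight down takes about 5 N to a firm stop at 0.009; it stays where it is left, no spring back
- tab_top (a point): centre of the top of the tab's orange press pad, 30 (box x) x 32 (box y) mm, outside the rail: at x=-82, y=62, z=70 mm in the box's frame when up, z=61 when down
- cover: loose white sheet cover, plate 96 (x) x 110 (y) x 5 mm, about 0.16 kg, with a raised black cross rib and a yellow patch. Origin at the centre of its underside, axes as the terminal box's at the start. Once released it slides to the box's +y with about 1 N of friction
- rib (a point): middle of the top edge of the cover's black rib: 56 mm long along the cover's x, 8 mm thick (cover y -50..-42), 22 mm high above the plate; its top is 27 mm above the cover's underside (77 mm above the bench). Push on its -y face; there is free room above the deck behind it
- foil_reel: loose grey reel standing on its flange, 64 mm diameter, 45 high, origin at the centre of its underside; to be left alone
- screw_jar: loose jar, 50 mm diameter, 70 high, origin at the centre of its underside; to be left alone
- wood_block: loose wooden block 90 x 40 x 25 mm, origin at the centre of its underside; to be left alone
- seat_mid (a point): seat centre on the deck: box x=0, y=0, z=50 mm. Dark rails, inner faces at x=-49.5 and 49.5 (1.5 mm from the cover), 6.5 mm high, run along both sides from y=-62 to the end; over y -62..52 they have lips (inner edges x=-44 and 44, top z=60) that keep the cover from lifting. A low stop (top z=54) lies behind the cover, y -62..-57.
There are look-alikes about, which are no part of the job. What is meant by the cover is not turquoise, and is the larger of those in its own colour.

How it is judged:
On the way, in this order (a step that is already met when the one before it is completed fails the run):
1. the tab is pressed in while the cover is still on its seat (value of joint tab above 0.0075 m and y of cover in the frame of terminal_box below 0.01 m), for 0.1 s.
2. the cover is pushed clear of the terminal opening (y of cover in the frame of terminal_box above 0.099 m), for 0.2 s.
At the end, for the whole second after the job is handed in: The tab is down (0.0075 m or more), and the cover lies flat (tilt under 0.05 rad, underside 46 to 54 mm above the bench) and at rest between the rails on the parking ledge, its centre 99 to 137 mm along the box's y and within 6 mm of x=0, so that the opening is uncovered (y of cover in the frame of terminal_box between 0.099 and 0.137 m and x of cover in the frame of terminal_box between -0.006 and 0.006 m and height (world z) of cover between 0.046 and 0.054 m and angle between cover's own z axis and vertical below 0.05 rad and value of joint tab above 0.0075 m and linear speed of cover below 0.01 m/s); the robot touches nothing.
It fails at once if the cover is lifted (more than 12 mm above the deck) or tipped up (height (world z) of cover above 0.062 m or angle between cover's own z axis and vertical above 0.25 rad).
It fails at once if the reel, the jar or the block is moved by more than 15 mm (distance of any of foil_reel, screw_jar, wood_block from where it was at the start of the episode above 0.015 m).
It fails at once if the reel, the jar or the block is tipped (angle between any of foil_reel, screw_jar, wood_block's own z axis and vertical above 0.3 rad).
It also fails if it takes over 38 s, if anything falls off the work surface, if the arm or the gripper's body presses on something with over 40 N, if the wrist force passes 120 N, or if a joint passes its speed limit or range.

## Working session

There is one attempt and no reset: what is moved stays moved. The work goes in short steps, each a Python script; the robot and the scene stay as the last script left them, time stands still between calls to the robot, and variables do not carry over. Pictures are saved under pics/ and viewed, and the job is handed in when it is done.

```bash
mkdir -p pics; ls; cat > h.py <<'E'
import numpy as np, cv2
from station import env, effector, solver, viewer, workorder, search_frame, tip_of
def save(n,im): cv2.imwrite('pics/'+n,cv2.cvtColor(im,cv2.COLOR_RGB2BGR))
def px2w(cam,uv,depth):
    c=viewer.camera_info(cam);K=np.array(c['intrinsics'],float);d=np.array(c['dist_coeffs'],float)
    uv=np.array(uv,float).reshape(-1,1,2)
    n=cv2.undistortPoints(uv,K,d)[:,0]
    z=np.array([depth[int(round(v)),int(round(u))] for u,v in uv[:,0]])
    p=np.c_[n[:,0]*z,-n[:,1]*z,-z]
    return p@np.array(c['rotation']).T+np.array(c['eye'])
E
python3 - <<'E'
from h import *
np.set_printoptions(precision=4,suppress=True)
s=env.sense();print(s['t'],s['ee_pos'],s['tcp_rot'],s['wrist_force'])
for c in ['scene','side']:
    im,d=viewer.read_camera(c);save(c+'0.png',im);np.save(c+'0.npy',d)
    print(c,{k:np.array(v).round(3).tolist() for k,v in viewer.camera_info(c).items()})
    for n in ['cover','terminal_box','tab_top','rib','ledge_mid','seat_mid']:
        print(n,[(round(r['score'],2),np.round(r['at'],4)) for r in tip_of(c,n)])
print(env.sense()['t'])
E
```

```text
pics
0.0 [0.1594 0.6296 0.2136] [[ 0.9694 -0.0003  0.2453]
 [-0.2453 -0.0017  0.9694]
 [ 0.0002 -1.     -0.0018]] [ 0.1372 -0.6746  0.5079]
scene {'intrinsics': [[534.312, 0.0, 314.872], [0.0, 534.312, 243.943], [0.0, 0.0, 1.0]], 'dist_coeffs': [0.008, 0.0, 0.0, 0.0, 0.0], 'eye': [1.416, -0.09, 0.862], 'rotation': [[0.014, -0.676, 0.736], [1.0, 0.014, -0.006], [-0.006, 0.736, 0.676]]}
cover [(0.91, array([ 0.5467, -0.1379,  0.0474])), (0.9, array([ 0.6588, -0.3245,  0.    ])), (0.79, array([ 0.3775, -0.3971, -0.0021]))]
terminal_box [(0.84, array([ 0.5477, -0.1344,  0.001 ]))]
tab_top [(0.74, array([ 0.4266, -0.235 ,  0.0006])), (0.54, array([ 0.4476, -0.1161,  0.072 ]))]
rib [(0.7, array([ 0.6657, -0.354 ,  0.02  ])), (0.65, array([ 0.3364, -0.3847,  0.0276])), (0.61, array([ 0.5663, -0.1801,  0.0751]))]
ledge_mid [(0.66, array([ 0.6081,  0.0574, -0.0027])), (0.59, array([ 0.494 , -0.0239,  0.0518]))]
seat_mid [(0.88, array([ 0.549 , -0.1386,  0.0458]))]
side {'intrinsics': [[455.734, 0.0, 326.497], [0.0, 455.734, 244.8], [0.0, 0.0, 1.0]], 'dist_coeffs': [-0.101, 0.0, 0.0, 0.0, 0.0], 'eye': [0.197, 0.401, 0.851], 'rotation': [[-0.805, 0.466, -0.366], [-0.593, -0.633, 0.498], [0.0, 0.618, 0.786]]}
cover [(0.94, array([ 0.6555, -0.3239, -0.0014])), (0.93, array([ 0.547 , -0.1379,  0.049 ])), (0.69, array([ 0.3748, -0.3952, -0.0025])), (0.51, array([ 0.4244, -0.2417, -0.0033]))]
terminal_box [(0.88, array([ 0.548 , -0.1381,  0.0007]))]
tab_top [(0.89, array([ 0.4446, -0.1178,  0.0678]))]
rib [(0.94, array([ 0.3328, -0.3823,  0.0291])), (0.74, array([ 0.567 , -0.1789,  0.0758])), (0.61, array([ 0.667 , -0.3542,  0.022 ]))]
ledge_mid [(0.79, array([ 0.4869, -0.028 ,  0.048 ]))]
seat_mid []
0.7
```

View pics/scene0.png

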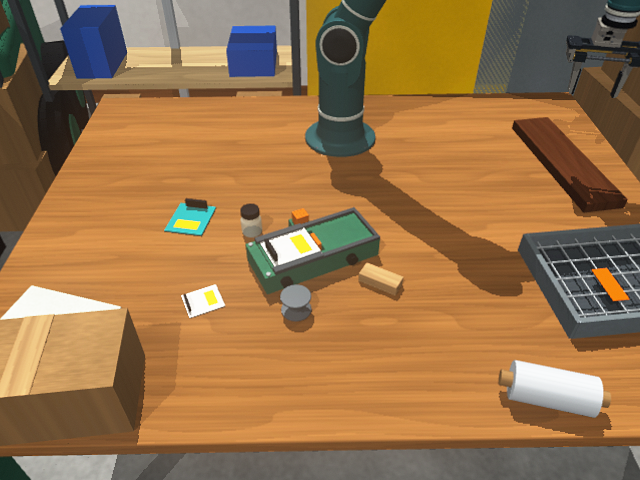

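View pics/side0.png

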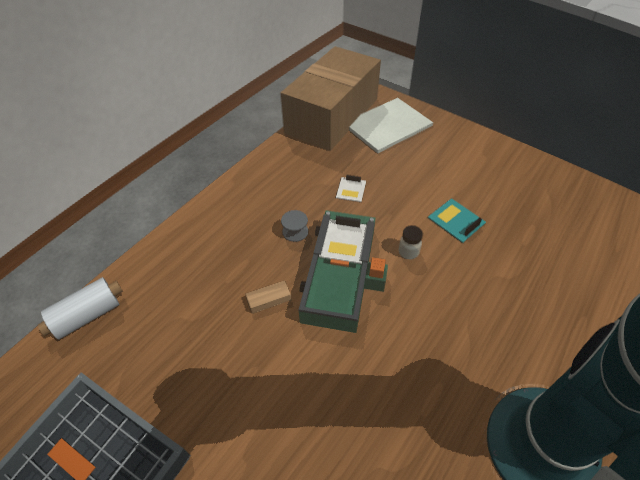

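Three candidates for the cover: a turquoise one at scene (190,217), a small white one on the bench at (203,300), and a white one on the green box at (292,245). The one on the box fits: it is white, the larger of the two whites, and sits on the seat at z≈50 mm. Next I'll fit the box pose and confirm it in an enlarged crop.

```bash
cat >> h.py <<'E'
def w2px(cam,P,info=None):
    c=info or viewer.camera_info(cam);K=np.array(c['intrinsics'],float);d=np.array(c['dist_coeffs'],float)
    p=(np.asarray(P,float).reshape(-1,3)-np.array(c['eye']))@np.array(c['rotation'])
    p=p*[1,-1,-1]
    return cv2.projectPoints(p.reshape(-1,1,3),np.zeros(3),np.zeros(3),K,d)[0][:,0]
def box2w(pose,P):
    x,y,a=pose;P=np.asarray(P,float).reshape(-1,3)/1000
    c,s=np.cos(a),np.sin(a)
    return np.c_[x+c*P[:,0]-s*P[:,1],y+s*P[:,0]+c*P[:,1],P[:,2]]
def rect(x0,x1,y0,y1,z): return [[x0,y0,z],[x1,y0,z],[x1,y1,z],[x0,y1,z]]
MODEL=[(rect(-60,60,-85,195,50),(255,0,255)),(rect(-97,-67,46,78,70),(0,255,255)),(rect(-48,48,-55,55,55),(255,0,0)),(rect(-28,28,-50,-42,77),(0,0,255))]
def overlay(cam,im,pose,info=None):
    im=cv2.resize(im,None,fx=4,fy=4,interpolation=cv2.INTER_CUBIC)
    for r,col in MODEL:
        q=w2px(cam,box2w(pose,r),info)*4+1.5
        cv2.polylines(im,[np.round(q).astype(int)],True,col,1)
    return im
E
python3 - <<'E'
from h import *
from scipy.optimize import least_squares
obs=[((0,0),(.5467,-.1379)),((0,0),(.549,-.1386)),((0,0),(.547,-.1379)),((0,0),(.548,-.1381)),((-82,62),(.4446,-.1178)),((-82,62),(.4476,-.1161)),((0,-46),(.5663,-.1801)),((0,-46),(.567,-.1789)),((0,128),(.494,-.0239)),((0,128),(.4869,-.028))]
A=np.array([[*o[0],0] for o in obs]);B=np.array([o[1] for o in obs])
r=least_squares(lambda p:(box2w(p,A)[:,:2]-B).ravel(),[.547,-.138,.47],loss='soft_l1',f_scale=.004)
print(r.x,(r.fun.reshape(-1,2)*1e3).round(1).tolist())
for c,(u,v) in dict(scene=(235,195),side=(280,190)).items():
    im=cv2.cvtColor(cv2.imread(f'pics/{c}0.png'),cv2.COLOR_BGR2RGB)
    o=overlay(c,im,r.x); save(c+'_ov.png',o[v*4:v*4+ (120 if c=='scene' else 150)*4,u*4:u*4+(160 if c=='scene' else 130)*4])
for n in ['screw_jar','foil_reel','wood_block']:
    for c in ['scene','side']:
        for q in tip_of(c,n):
            w=np.array(q['at']);a=r.x[2];d=w[:2]-r.x[:2]
            print(n,c,round(q['score'],2),w.round(3),'box',(np.array([np.cos(a)*d[0]+np.sin(a)*d[1],-np.sin(a)*d[0]+np.cos(a)*d[1]])*1e3).round(0))
E
```

```text
[ 0.54711816 -0.13833385  0.45192561] [[0.4, -0.4], [-1.9, 0.3], [0.1, -0.4], [-0.9, -0.2], [1.7, -0.6], [-1.3, -2.3], [0.9, 0.4], [0.2, -0.8], [-2.8, 0.7], [4.3, 4.8]]
screw_jar scene 0.93 [ 0.43  -0.233 -0.   ] box [-147.  -34.]
screw_jar side 0.66 [ 0.427 -0.238 -0.001] box [-151.  -37.]
foil_reel scene 0.75 [ 0.684 -0.125  0.002] box [129. -47.]
foil_reel side 0.94 [ 0.682 -0.128  0.002] box [126. -50.]
wood_block scene 0.55 [ 0.61   0.06  -0.002] box [143. 151.]
wood_block scene 0.27 [ 0.547 -0.138  0.048] box [-0.  1.]
wood_block side 0.79 [ 0.604  0.06  -0.005] box [138. 154.]
```

View pics/scene_ov.png

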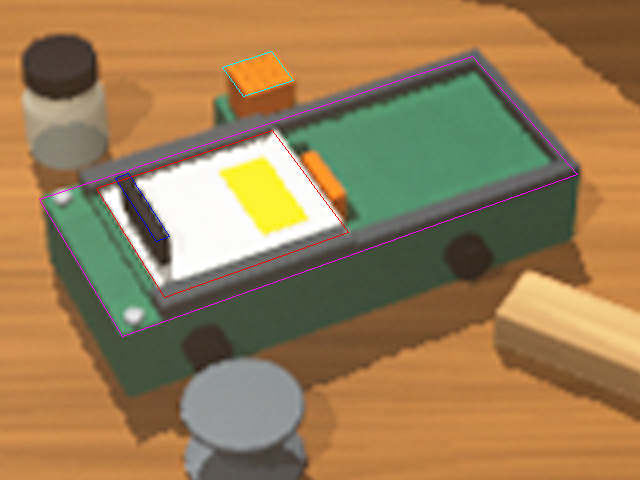

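View pics/side_ov.png

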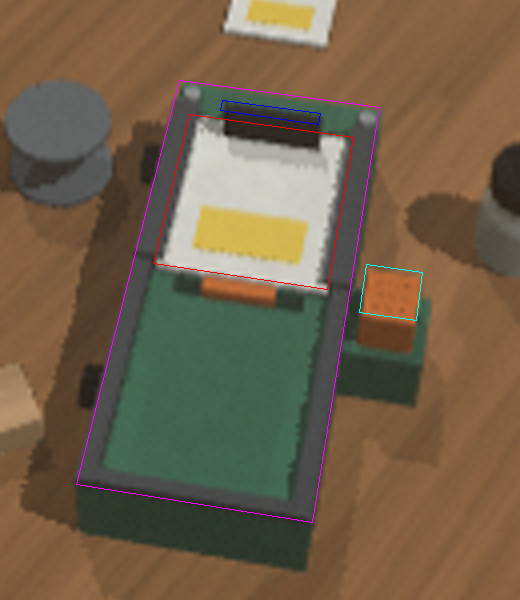

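Both crops confirm it: the fitted outline lies on the box, plate, rib and orange pad (within about 1 px in scene, about 2 mm off in side). The box is at (0.547, -0.138) with yaw 0.452 rad. The jar, reel and block are all well clear of the push line. Next I'll press the tab.

```bash
cat >> h.py <<'E'
POSE=[0.5471,-0.1383,0.452]
def orient(sgn):
    a=POSE[2];z=sgn*np.array([np.cos(a),np.sin(a),0]);y=np.array([0,0,-1.]);return np.c_[np.cross(y,z),y,z]
E
python3 - <<'E'
from h import *
np.set_printoptions(precision=3,suppress=True)
effector.grasp(10)
p=box2w(POSE,[-82,62,110])[0]
best=None
for s in (1,-1):
    q=solver.inverse_kinematics(p,orient(s));print(s,q)
    if q is not None and (best is None or abs(q[6])<abs(best[1][6])): best=(s,q)
S=best[0];print('S',S)
R=orient(S)
env.reach(box2w(POSE,[-82,62,150])[0],R);env.movel(p,R)
im,d=viewer.read_camera('wrist');save('wrist1.png',im)
im,d=viewer.read_camera('side');save('side1.png',im[150:350,230:480].repeat(3,0).repeat(3,1))
s=env.sense();print(s['t'],s['ee_pos'],p,s['wrist_force'],s['gripper_width'])
E
```

```text
1 [-0.49   0.386  0.815  2.177 -0.419  0.738  1.057]
-1 [-0.813  0.717  1.354  2.19  -0.879  0.985 -1.627]
S 1
5.6917 [ 0.447 -0.119  0.111] [ 0.446 -0.118  0.11 ] [ 0.376  0.379 -0.558] 8.114142098791859e-05
```

View pics/wrist1.png

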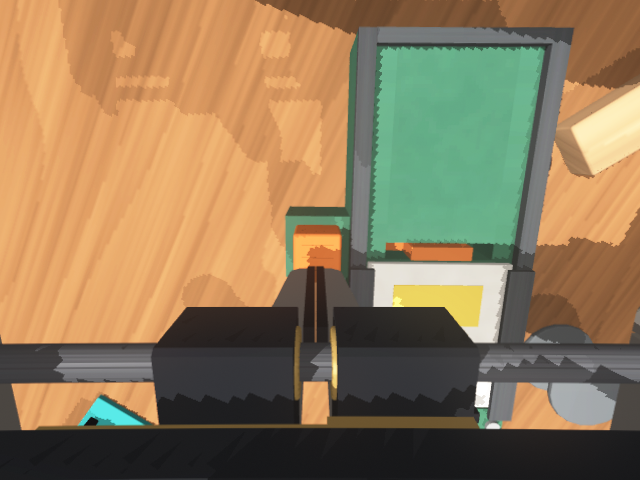

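View pics/side1.png

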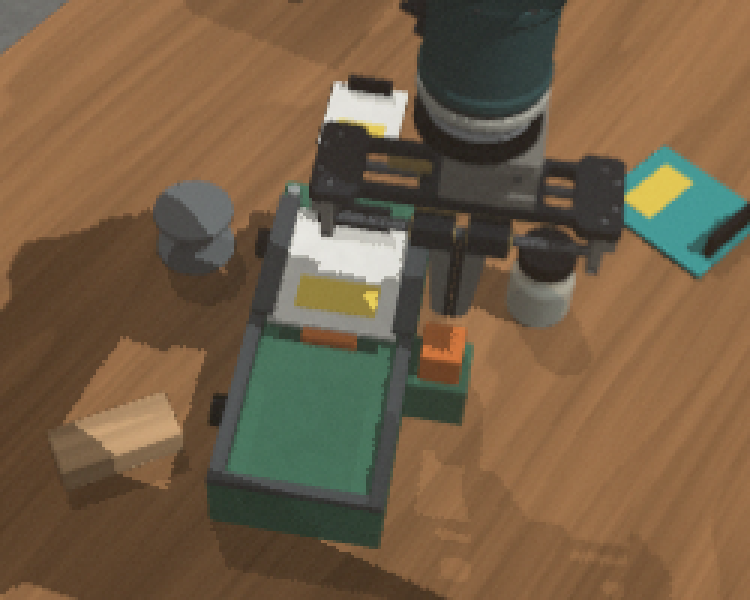

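Wrist view: the fingertips (316,268) are centred on the orange pad (317,~250) in jaw direction, and the side view shows them right above it. Now pressing in small steps while watching the force.

```bash
python3 - <<'E'
from h import *
np.set_printoptions(precision=4,suppress=True)
R=orient(1)
env.movel(box2w(POSE,[-82,62,74])[0],R,rate=.08)
for z in [70,68,66,64,62.5,61,60,59,58,57,56]:
    env.movel(box2w(POSE,[-82,62,z])[0],R,rate=.03)
    s=env.sense();print(z,round(s['ee_pos'][2]*1e3,2),s['wrist_force'].round(1) if hasattr(s['wrist_force'],'round') else s['wrist_force'])
    if s['wrist_force'][2]>18: break
env.pause(.15);s=env.sense();print(s['t'],s['ee_pos'],s['wrist_force'])
E
```

```text
70 70.12 [0.5 0.3 0.3]
68 68.08 [-0.2  0.6  2. ]
66 65.96 [-0.3  0.7  2.4]
64 63.87 [0.9 0.  0.6]
62.5 62.4 [0.8 0.2 1.6]
61 61.23 [-1.3  0.8  7. ]
60 60.95 [-3.6  2.1 19.5]
8.225 [ 0.4462 -0.1183  0.0609] [-4.4483  1.4468 18.164 ]
```

There's a firm stop at z=60.9 mm with a 19 N reaction, so the tab is down. Next I lift, move behind the rib and check with a picture before pushing.

```bash
python3 - <<'E'
from h import *
np.set_printoptions(precision=4,suppress=True)
R=orient(1)
env.movel(box2w(POSE,[-82,62,105])[0],R,rate=.15)
im,d=viewer.read_camera('scene');save('scene2.png',im[170:320,200:400].repeat(4,0).repeat(4,1))
env.movel(box2w(POSE,[0,-80,105])[0],R,rate=.15)
env.movel(box2w(POSE,[0,-80,63])[0],R,rate=.1)
s=env.sense();print(s['t'],s['ee_pos'],s['wrist_force'])
im,d=viewer.read_camera('scene');save('scene3.png',im[170:320,200:400].repeat(4,0).repeat(4,1))
im,d=viewer.read_camera('wrist');save('wrist3.png',im)
E
```

```text
10.5333 [ 0.5818 -0.2104  0.0627] [-0.1842 -0.4243  0.2921]
```

View pics/scene2.png

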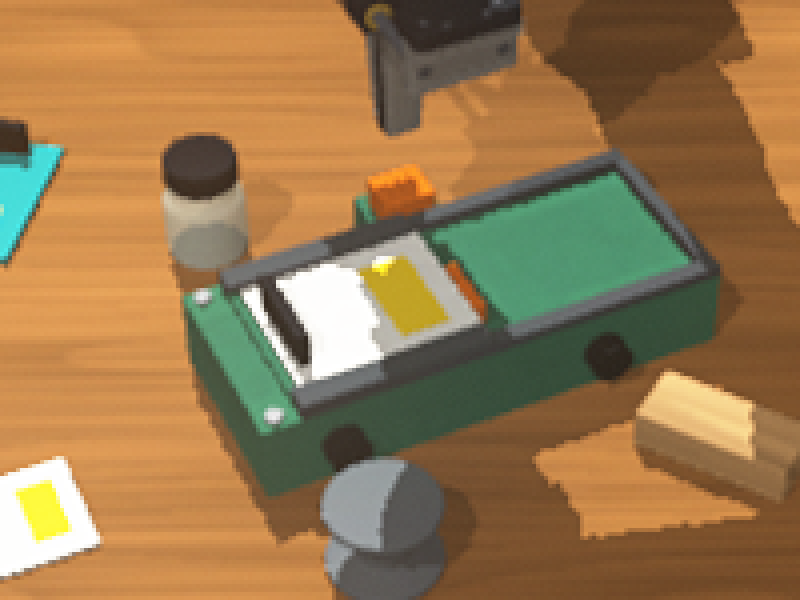

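View pics/scene3.png

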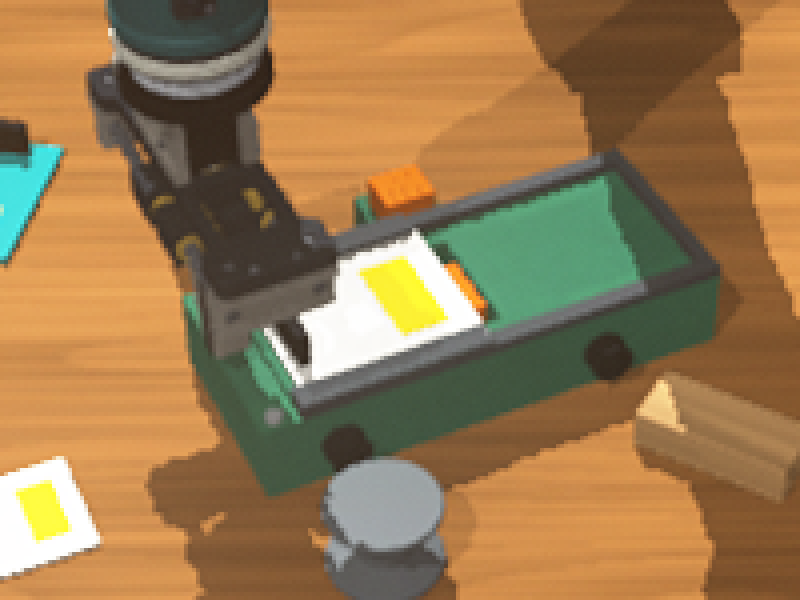

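View pics/wrist3.png

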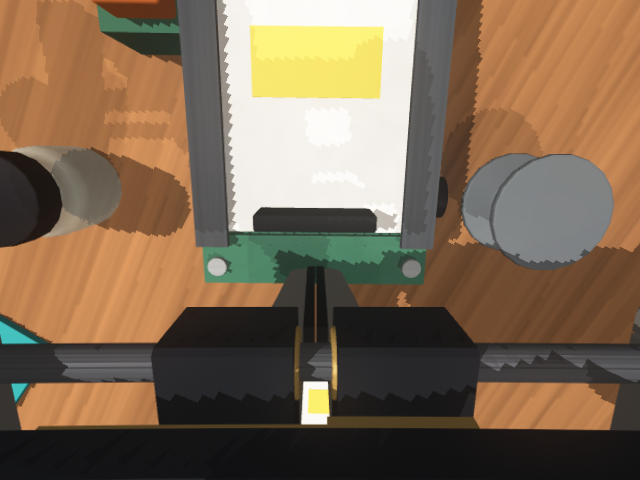

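The pad now sits lower against the boss and the fingers are centred behind the rib (rib spans 253–377 in the wrist view, fingertips at 316). Starting the push in steps with a force guard.

```bash
python3 - <<'E'
from h import *
np.set_printoptions(precision=4,suppress=True)
R=orient(1);a=POSE[2];by=np.array([-np.sin(a),np.cos(a),0])
def st(y):
    s=env.sense();f=np.array(s['wrist_force']);print(y,'t',round(s['t'],2),'along',round(f@by,1),f.round(1),(np.array(s['ee_pos'])*1e3).round(1));return f
for y in [-70,-62,-56,-50,-40,-20]:
    env.movel(box2w(POSE,[0,y,62])[0],R,rate=.06)
    if np.linalg.norm(st(y))>12: print('STOP');break
im,d=viewer.read_camera('scene');save('scene4.png',im[170:320,200:400].repeat(4,0).repeat(4,1))
im,d=viewer.read_camera('wrist');save('wrist4.png',im)
E
```

```text
-70 t 10.95 along -0.9 [ 0.1 -1.  -0.1] [ 577.7 -200.5   62.2]
-62 t 11.23 along -0.5 [ 0.4 -0.3  0.1] [ 574.1 -193.4   62. ]
-56 t 11.48 along -0.3 [-0.1 -0.4 -0.4] [ 571.5 -188.3   62. ]
-50 t 11.73 along 0.4 [-0.6  0.1  0.3] [ 568.7 -182.7   61.9]
-40 t 12.05 along 0.7 [-1.   0.3  0.7] [ 564.3 -173.4   61.9]
-20 t 12.53 along -1.3 [ 0.5 -1.2 -0.7] [ 555.6 -155.3   61.9]
```

View pics/scene4.png

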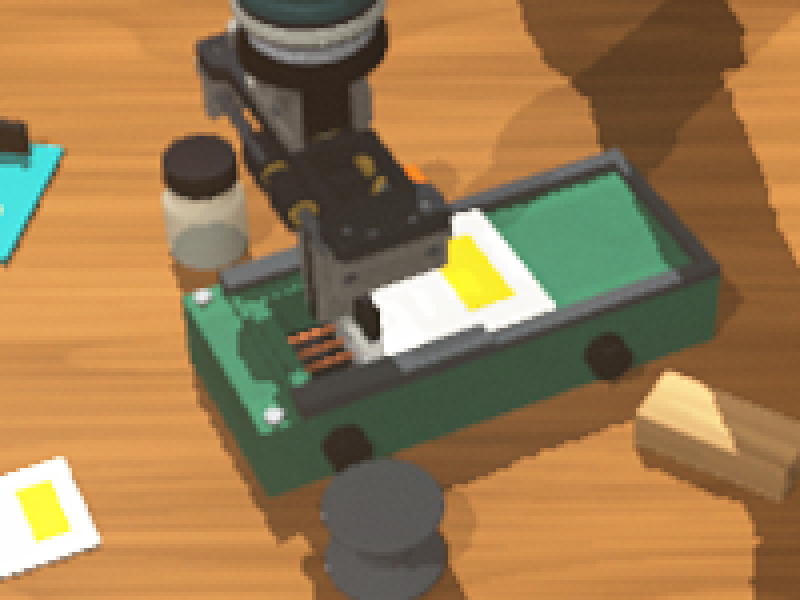

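View pics/wrist4.png

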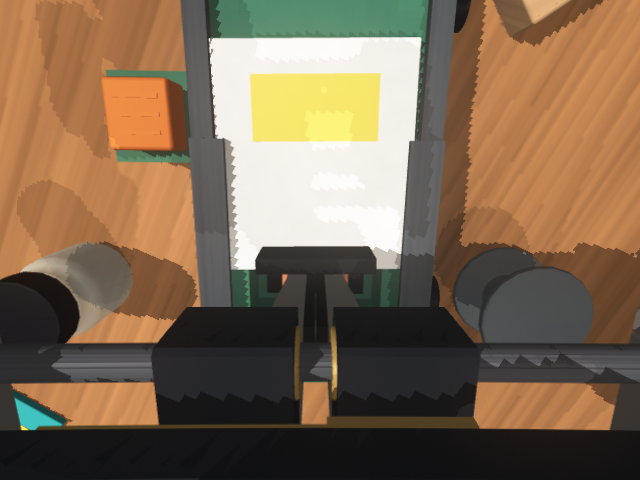

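The cover slides straight between the rails and its leading edge is past the catch. Continuing to the ledge.

```bash
python3 - <<'E'
from h import *
np.set_printoptions(precision=4,suppress=True)
R=orient(1);a=POSE[2];by=np.array([-np.sin(a),np.cos(a),0])
for y in [0,20,40,50,58]:
    env.movel(box2w(POSE,[0,y,62])[0],R,rate=.06)
    s=env.sense();f=np.array(s['wrist_force']);print(y,'t',round(s['t'],2),'along',round(f@by,1),f.round(1),(np.array(s['ee_pos'])*1e3).round(1))
    if np.linalg.norm(f)>12: print('STOP');break
env.movel(box2w(POSE,[0,44,62])[0],R,rate=.08)
env.movel(box2w(POSE,[0,44,150])[0],R,rate=.2)
env.movel(box2w(POSE,[0,-80,220])[0],R,rate=.25)
for c in ['scene','side','wrist']:
    im,d=viewer.read_camera(c);save(c+'5.png',im);np.save(c+'5.npy',d)
    if c=='scene': save('scene5c.png',im[170:320,200:400].repeat(4,0).repeat(4,1))
    if c=='side': save('side5c.png',im[170:340,240:440].repeat(3,0).repeat(3,1))
    for n in ['cover','rib','tab_top','screw_jar','foil_reel','wood_block']:
        for q in tip_of(c,n):
            w=np.array(q['at']);d2=w[:2]-POSE[:2]
            b=np.array([np.cos(a)*d2[0]+np.sin(a)*d2[1],d2@by[:2]])*1e3
            print(c,n,round(q['score'],2),'box',b.round(1),round(w[2]*1e3,1))
s=env.sense();print(s['t'],s['ee_pos'],s['wrist_force'])
E
```

```text
0 t 13.12 along 1.0 [-0.7  0.7 -0.5] [ 546.8 -137.4   61.9]
20 t 13.6 along 0.9 [0.6 1.2 0. ] [ 538.  -119.4   61.9]
40 t 14.08 along 0.2 [ 0.2  0.4 -0.1] [ 529.2 -101.5   61.9]
50 t 14.4 along -1.0 [ 0.7 -0.7  0.4] [524.9 -92.6  61.9]
58 t 14.68 along -0.4 [ 0.2 -0.4  0.2] [521.5 -85.5  61.9]
scene cover 0.98 box [  0.5 123.3] 48.9
scene cover 0.85 box [  18.7 -217.9] -1.1
scene cover 0.8 box [-263.3 -159.1] 2.7
scene rib 0.96 box [  16.1 -249.7] 17.7
scene rib 0.68 box [-297.3 -130.3] 28.1
scene tab_top 0.65 box [-82.8  66.7] 60.6
scene screw_jar 0.87 box [-150.6  -33.2] 0.9
scene foil_reel 0.79 box [130.8 -46.2] 0.5
scene foil_reel 0.26 box [140.  147.3] -0.7
scene wood_block 0.92 box [139.9 149.8] -0.9
side cover 0.86 box [  16.6 -217.5] 4.3
side cover 0.72 box [  2.2 121.3] 52.4
side rib 0.9 box [  17.8 -248.5] 22.5
side rib 0.81 box [-298.  -128.4] 30.0
side rib 0.64 box [-2.5 73.5] 77.3
side tab_top 0.69 box [-78.6  65.3] 59.5
side screw_jar 0.91 box [-148.9  -37.1] -1.0
side foil_reel 0.74 box [124.4 -47.7] 0.6
side foil_reel 0.59 box [-81.8  63.6] 57.0
side wood_block 0.91 box [135.8 155.3] -2.5
wrist cover 0.96 box [-260.9 -156.4] 3.1
wrist cover 0.61 box [0.9 3.2] 51.7
wrist cover 0.58 box [  16.7 -214.8] 2.1
wrist rib 0.76 box [ 2.  67.2] 76.8
wrist rib 0.57 box [-297.5 -127.6] 30.7
wrist tab_top 0.65 box [-78.7  58.7] 63.6
wrist screw_jar 0.91 box [-146.9  -37.5] 1.4
wrist foil_reel 0.66 box [126.2 -49.2] 2.3
wrist wood_block 0.3 box [128.  -44.5] 3.1
17.3667 [ 0.582  -0.2103  0.22  ] [-0.4089 -0.5915 -0.0014]
```

View pics/scene5c.png

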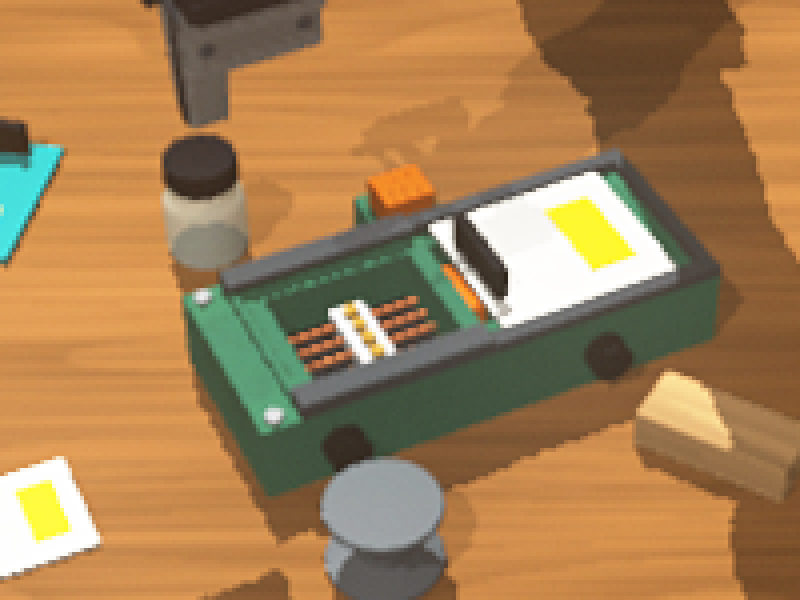

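View pics/side5c.png

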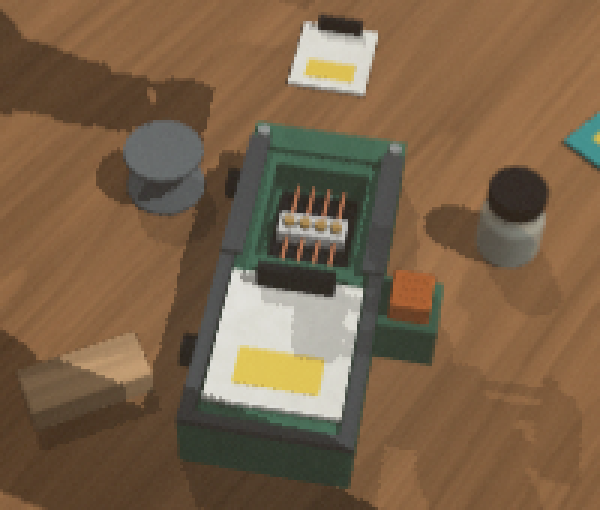

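View pics/wrist5.png

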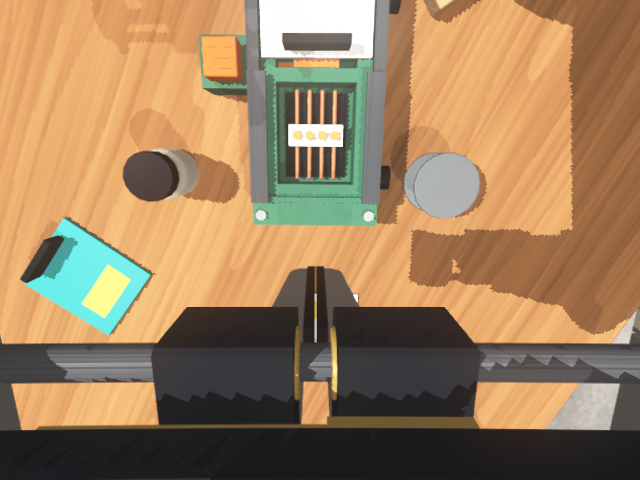

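All three views show the opening uncovered, with the cover flat on the ledge at y≈118–123 mm and x≈0. The tab top is at about 60 mm, the other objects haven't moved and the gripper is clear. Handing in.

```bash
python3 - <<'E'
from h import *
print(workorder.finish_job(), env.sense()['t'])
E
```

```text
the job is handed in; nothing more can be done
the job is handed in; nothing more can be done
```

The box is open and the job is handed in; no verdict is reported. I pressed the orange tab down to its firm stop (tip at z = 60.9 mm, about 19 N). Then I pushed the white cover by its rib along the rails onto the ledge and backed the gripper away, with the last check at 17.4 s of the 38 s allowed.

**Cover:** the networks put it at box x ≈ 0.5–2 mm, y ≈ 121–123 mm, z ≈ 49–52 mm. The fingertip's end position and the wrist view of the rib suggest nearer y ≈ 113–118 mm. Both fall within 99–137 mm. It looks flat in the scene and side pictures, and the terminals are fully visible.

**Tab:** the scene and side cameras read its top at 60.6 and 59.5 mm, against 61 mm when fully down. The wrist camera's estimate, a low-score one, was 63.6 mm and disagrees slightly. The force stop and the other two cameras support it being down.

**Other objects:** the reel, jar and block are where they were, within the networks' error of about 4 mm.

**Wrong detections:** the wrist-camera network also reported a "cover" at the old seat, with a score of 0.61. The picture shows only the open terminals there, so I disregarded it.

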